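# Latch a stub axle in the jig and hold a spread snap ring at its groove

## Task

Stand the aluminium stub axle foot down in the bore of the wooden jig and push it fully home, so that the jig's sprung jaw snaps shut over its flange. Then take the snap-ring pliers out of their rack by the handles, squeeze them so that the ring on their tips is fully spread, slide the spread ring down over the axle's nose to the groove just above its collar, and finish holding it there, still spread and upright; do not let go. Leave the other things on the table where they are.

Things in the scene. Friction and masses are not known exactly. Their poses are not given: they have to be found in the camera images.
- jig: Fixed jig: brown wooden block 64 x 64 mm, top 40 mm above the table, on a dark steel base plate (116 x 90 x 8, reaching 48 mm to -x, 68 mm to +x). Origin under the block's centre on the table, z up. An upright bore, 31 mm diameter, chamfered mouth, 32 mm deep, in the middle. The steel jaw is hinged on the +x side.
- jig_bore (a point): Centre of the mouth of the jig's bore, 40 mm above the table.
- jaw (a joint): Sprung jaw, rad: 0 shut (rest), growing outwards; 63 mm high, tongue 23 mm from the bore's axis and 47 mm above the table, steep ramp above it. A flange pushed down meets the ramp 16 mm before home, pushes the jaw out about 0.1 rad, and the jaw snaps shut above it. Takes some 3 to 10 N; the weight is not enough. Its side push tips the axle least if the fingers grip along the jig's x.
- axle: Loose aluminium stub axle, 96 mm tall, 0.15 to 0.3 kg, upright on its foot. Origin at the foot's underside, z up its axis. Diameters: foot 28 (z 0-28 mm, chamfered end), flange 53 (28-34), collar 39 (34-54), dark groove 25 (54-58), shaft 28 (58-84; grip here), nose tapering 28 to 12 (84-96). Home in the jig the flange lies on the block: origin 12 mm, collar top 66, tip 108 mm above the table.
- groove (a point): Middle of the axle's groove, on its axis, 56 mm above the foot's underside, 2 mm above the collar's top.
- rack: Fixed pale wooden rack for the pliers: base 80 x 100 x 8 mm and two posts (outer width 92 mm in y, 86 mm high at their outer lips) with the pliers' crossbar lying on ledges 72 mm above the table. Origin under its centre on the table. Leave the rack straight upwards.
- ring_pliers: Loose pliers, 0.22 kg, upright in the rack, tips down, snap ring hooked for good on the tips. Origin between the tips at the ring's underside, 20 mm above the table in the rack; z up; handles are squeezed along y; the ring reaches to -x. Flat black handles, 16 mm wide in x, z = 77-147 mm; width in y at z = 112: 52 at rest, 32 squeezed; at the top 64 at rest. Crossbar 78 mm in y at z = 52-60.
- handles (a point): Middle of the handles, where to grip, 112 mm above the pliers' origin on their axis.
- ring_eye (a point): Where the shaft's axis passes when the spread ring is centred on it: 20 mm from the pliers' axis towards -x, at mid thickness of the ring (3 mm thick). Spread, the ring leaves about 3 mm round the 28 mm shaft; unspread it does not go over. Lowered right down it rests on the collar's top, level with the groove.
- lever_left (a joint): Opening of the pliers, rad: 0 at rest, ring closed; 0.2 at the stop, handles fully squeezed and ring fully spread. Sprung back to 0; full squeeze takes about 6 N at each handle.
- masking_tape: Bystander, to be left alone: roll of masking tape lying flat, 96 mm across, 25 high mm, origin at its underside.
- sanding_block: Bystander, to be left alone: cork sanding block with a sheet of abrasive below, 56 x 96 x 31 mm, origin at its underside.
- screwdriver: Bystander, to be left alone: screwdriver lying flat, 30 x 221 x 29 mm, origin at its underside.
- rivet_tin: Bystander, to be left alone: small round tin, 66 across, 25 high mm, origin at its underside.
- ferrule_1: Bystander, to be left alone: thimble-shaped steel ferrule, 26 across, 26 high mm, origin at its underside.
Not all that is in view belongs to the job. Leave any orange or purple look-alike of the ring_pliers alone.

How it is judged:
On the way, in this order (a step that is already met when the one before it is completed fails the run):
1. the axle is fully home in the jig's bore and the jaw has snapped shut over its flange (z of axle in the frame of jig below 0.0145 m and horizontal distance between groove and jig_bore below 0.006 m and angle between axle's own z axis and vertical below 0.08 rad and value of joint jaw below 0.05 rad), for 0.2 s.
2. the pliers are lifted clear of the rack, squeezed so that the ring is fully spread (value of joint lever_left above 0.17 rad and height (world z) of ring_pliers above 0.09 m), for 0.1 s.
At the end, for the whole second after the job is handed in: Axle home within 2.5 mm, upright (0.08 rad), jaw shut (under 0.05 rad); fingers hold the pliers squeezed (over 0.17 of 0.2 rad), still, upright (0.15 rad), the spread ring round the shaft (eye within 7 mm of its axis) and within 4 mm of the groove's height (all of step 1 and value of joint lever_left above 0.17 rad and contact force between the fingers and ring_pliers above 3 N and z of ring_eye in the frame of groove between -0.004 and 0.004 m and horizontal distance between ring_eye and groove below 0.007 m and angle between ring_pliers's own z axis and vertical below 0.15 rad and linear speed of ring_pliers below 0.02 m/s); the arm keeps its last pose, push and grip.
It fails at once if a bystander is moved more than 30 mm (distance of any of masking_tape, sanding_block, screwdriver, rivet_tin, ferrule_1 from where it was at the start of the episode above 0.03 m).
It also fails if it takes over 54 s, if anything falls off the work surface, if the arm or the gripper's body presses on something with over 40 N, if the wrist force passes 120 N, or if a joint passes its speed limit or range.

## Robot

A 6-joint arm with a two-finger parallel gripper is mounted at the origin on a cart in front of the work surface, level with it; the furniture and walls round the work are solid. World frame = base frame: x ahead of the robot, y to its left, z up, the work surface at z = 0. Lengths are in m, angles in rad, forces in N, time in s.
With the tool pointing down it reaches from about 0.35 to 0.775 m from the base axis. Payload 7.3 kg.
Tool frame: the origin (TCP) lies at the very end of the fingers, on their centre line; the grasp point (between the pads) lies 19 mm behind it; z points along the fingers, y is the line along which they close (so a half turn about z gives the same grasp; the last joint's range is limited). The gripper opens to 92 mm and grips with 3 to 60 N. Pads are 19 mm wide; open, the fingers measure 130 mm over their backs; the gripper's body (75 mm by 190 mm) begins 47 mm behind the grasp point.
Start: joints at [-1.403, 0.342, 1.524, -0, 1.275, -0.146], TCP at [0.162, -0.499, 0.227] pointing down, gripper open.
Joint ranges: [-2.53, 2.53], [-0.77, 2.02], [0.04, 2.7], [-1, 4.14], [0.28, 2.66], [-3.11, 3.11]. Speed limits (rad/s): [2.57, 2.57, 3.14, 3.14, 3.14, 3.14].

## Interface

Orientations are given as [roll, pitch, yaw] about the fixed x, y, z axes, in that order (R = Rz(yaw) Ry(pitch) Rx(roll)).
In Python, from cell import observe, read_camera, get_calibration, hand_in, search_frame gives the robot as it stands.
- The arm moves only by the tool step_arm, never from a script. Its argument "commands" is a list of rows, each an object with "translation": the shift along the tool's x, y, z in mm, a list of three; "roll": the turn about the tool's z in rad. In form: [{"translation": [x, y, z], "roll": roll}, ...]. A call has 1 to 20 rows; each row shifts and turns the commanded pose from where the row before left it, along the tool's axes as they then stand; what a row does not reach is not made up. A row lasts 1/12 s, in which the tool goes at most 41.7 mm and 7.16 degrees, less where a joint would pass 70% of its speed; a pose out of reach is approached as far as the arm can. A call is refused whole if a number of a shift passes 41.7 or a number of a turn 0.125, either way. A call with a gripper value outside its range is refused whole. "fingers" is the opening, from 0 (shut) to 1 (fully open), set as the call begins (left out, the last holds). The fingers move at their own pace and stop on an object; "grip_force" is the grip in N (left out, the last holds). Time passes only in rows, so rows that do not move let the fingers close. It gives the time, the measured TCP pose, the force, the opening and the grip force at its end, in the units of the state.
- observe(): the state, without advancing time (a new reading comes with each control period).
- read_camera(name): name is "scene" or "top"; returns the picture (420x560x3 uint8, red, green, blue); there is no depth.
- get_calibration(name): a dict with "camera_matrix" (3x3 intrinsics, pixels), "world_from_camera" (4x4, takes a point from camera to world coordinates). Camera axes: x right, y up, looking along -z (the intrinsics and any distortion apply to the point x, -y, -z); pixel columns grow to the right and rows downward; lengths in m; the calibration is good to about 2 mm. A picture is of the moment at which its call begins. get_calibration takes no time and is no camera call.
- hand_in(): hands the job in; it is judged then, once.
Trained networks look in the newest picture that a camera, given by its name, has taken for a name from the list of things; names that differ only in an ending like _2 or _b are one class to them, and where a whole thing is asked for, a point or a joint stands for the part that bears it (a point fixed in the world has none). Each returns a list of dicts, best first, with "confidence" (0 to 1); they miss things now and then, are a little off and sometimes report something else, mostly with a low value. They report only what shows in the picture. A call takes as long as a camera call. They do not tell look-alikes from the thing itself.
- search_frame(camera, name): "at" ([x, y, z] in m, in world coordinates, good to about 4 mm: the middle of the surface that is visible of it).
The state is a dict: "time": time; "qpos": joint angles; "qvel": joint speeds; "joint_efforts": joint torques, N m; "tool_pos": TCP position; "tool_rot": TCP orientation; "contact_force": force on the tool from outside, world axes, zero at the start; "torque": the same for the moment, N m; "opening": finger opening in m; "grip_force": force on a finger pad.
Only numpy, scipy, OpenCV 4.12 (cv2) and the standard library are available. Lean on these libraries where they do the work, as an engineer would, in place of code of your own. Each camera call takes 0.05 s, during which the arm holds its last target. There are 200 camera calls.

## Working session

There is one attempt and no reset: what is moved stays moved. The work goes in short steps, Python scripts to look and compute and a tool call to move; the robot and the scene stay as the last step left them, time stands still between calls to the robot, and variables do not carry over. Pictures are saved under pics/ and viewed, at most 10 in all, crops included, and the job is handed in when it is done.

Besides the shell and the picture viewer there is one more tool, called after "Call:" as name([rows], argument=value, ...), one row to a line, values as JSON. step_arm: Moves the arm, as the interface text tells. Its arguments: {"type":"object","properties":{"commands":{"type":"array"},"fingers":{"type":"number"},"grip_force":{"type":"number"}},"required":["commands"]}

```bash
ls; mkdir -p pics; python3 - <<'E'
from cell import *
import cv2,numpy as np
s=observe();print(s)
for c in("scene","top"):
    im=read_camera(c);cv2.imwrite(f"pics/{c}0.png",cv2.cvtColor(im,cv2.COLOR_RGB2BGR))
    K=get_calibration(c);print(c,np.round(K["camera_matrix"],1).tolist(),np.round(K["world_from_camera"],3).tolist(),[k for k in K])
    for n in("jig","jig_bore","axle","groove","rack","ring_pliers","handles","ring_eye"):
        print(n,[(np.round(d["at"],3).tolist(),round(d["confidence"],2)) for d in search_frame(c,n)[:3]])
E
```

```text
pics
{'time': 0.0, 'qpos': array([-1.40299555e+00,  3.42707725e-01,  1.52503304e+00, -9.58445567e-06,
        1.27540322e+00, -1.45996351e-01]), 'qvel': array([-5.66656075e-05, -8.26699584e-05, -1.40352973e-03,  7.70488029e-04,
       -1.33895966e-03, -7.27798392e-04]), 'joint_efforts': array([-1.54998645e-03, -4.31246603e+01, -2.44219869e+01,  7.15665333e-02,
        5.59677801e-02, -1.09340010e-04]), 'tool_pos': array([ 0.1620029 , -0.49894129,  0.22604716]), 'tool_rot': array([-3.14005649e+00, -2.16617371e-04,  3.13799764e-01]), 'contact_force': array([ 4.89439929e-01,  1.79778268e-04, -9.14467178e-01]), 'torque': array([-2.26380456e-02, -1.54438189e-02, -1.96946235e-05]), 'grip_force': 0.0, 'opening': 0.09170843412877372}
scene [[416.1, 0.0, 281.0], [0.0, 416.1, 201.1], [0.0, 0.0, 1.0]] [[-0.693, 0.527, -0.491, 0.106], [-0.721, -0.5, 0.481, 0.539], [0.008, 0.687, 0.726, 0.819], [0.0, 0.0, 0.0, 1.0]] ['camera_matrix', 'world_from_camera']
jig [([0.604, 0.059, 0.019], 0.91)]
jig_bore [([0.602, 0.06, 0.015], 0.73), ([0.376, 0.071, 0.028], 0.2)]
axle [([0.471, -0.23, 0.054], 0.71)]
g
[... 386 characters left out ...]
.8, 0.0, 281.2], [0.0, 529.8, 210.2], [0.0, 0.0, 1.0]] [[0.007, 0.993, -0.118, 0.397], [-1.0, 0.01, 0.018, 0.058], [0.019, 0.118, 0.993, 1.687], [0.0, 0.0, 0.0, 1.0]] ['camera_matrix', 'world_from_camera']
jig [([0.61, 0.051, 0.01], 0.68)]
jig_bore [([0.606, 0.046, 0.01], 0.77)]
axle [([0.475, -0.238, 0.051], 0.64)]
groove [([0.474, -0.234, 0.055], 0.61)]
rack [([0.498, 0.242, 0.006], 0.93)]
ring_pliers [([0.5, 0.254, 0.094], 0.72), ([0.351, 0.205, 0.074], 0.72), ([0.522, 0.396, 0.074], 0.68)]
handles [([0.526, 0.391, 0.071], 0.77), ([0.498, 0.254, 0.093], 0.65), ([0.358, 0.205, 0.074], 0.61)]
ring_eye [([0.497, 0.254, 0.096], 0.66), ([0.72, 0.201, 0.025], 0.65), ([0.36, 0.204, 0.073], 0.6)]
```

View pics/scene0.png

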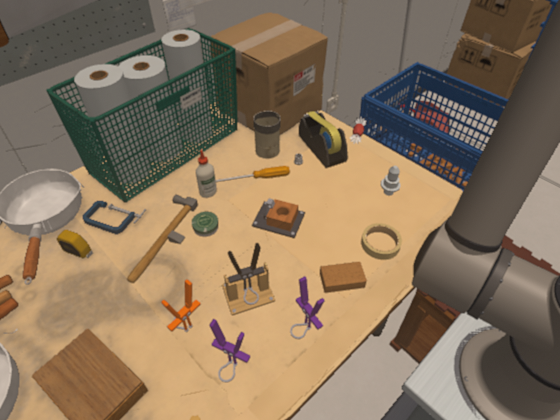

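View pics/top0.png

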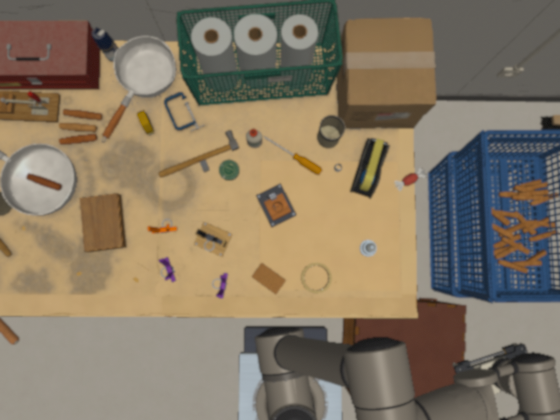

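The black pliers sit in the rack at scene (247,275) / top (213,238). The jig is at scene (280,215) / top (277,204) and the axle at scene (391,180) / top (368,248). I need the yaws of the jig and rack, so I'll enlarge crops.

```bash
cat > h.py <<'E'
from cell import *
import cv2,numpy as np
def proj(c,P):
    K=get_calibration(c);M=np.linalg.inv(K["world_from_camera"]);P=np.atleast_2d(P)
    p=(M[:3,:3]@P.T).T+M[:3,3];p=np.c_[p[:,0],-p[:,1],-p[:,2]]
    q=(K["camera_matrix"]@p.T).T;return q[:,:2]/q[:,2:]
def ray(c,uv,z):
    K=get_calibration(c);W=K["world_from_camera"];d=np.linalg.inv(K["camera_matrix"])@[uv[0],uv[1],1]
    d=W[:3,:3]@[d[0],-d[1],-d[2]];o=W[:3,3];return o+d*(z-o[2])/d[2]
def crop(im,c,w,s):
    x,y=int(c[0]-w/2),int(c[1]-w/2);return cv2.resize(im[y:y+w,x:x+w],(s,s),interpolation=cv2.INTER_CUBIC),(x,y)
E
python3 - <<'E'
from h import *
R=[]
for c,a,b in(("scene",(280,215),(248,282)),("top",(277,204),(213,238))):
    im=cv2.imread(f"pics/{c}0.png")
    w=(64,80) if c=="scene" else (50,50)
    cs=[crop(im,p,k,300) for p,k in zip((a,b),w)];print(c,[x[1] for x in cs],w);R.append(np.hstack([x[0] for x in cs]))
cv2.imwrite("pics/c1.png",np.vstack(R))
E
```

```text
scene [(248, 183), (208, 242)] (64, 80)
top [(252, 179), (188, 213)] (50, 50)
```

View pics/c1.png

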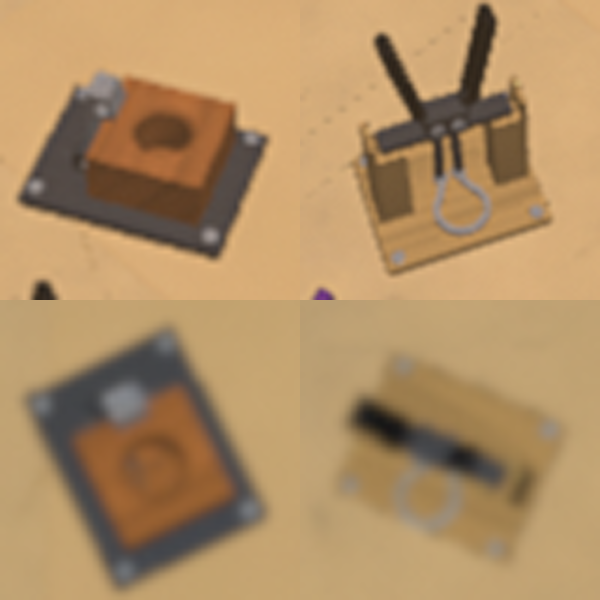

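The jig's jaw is on the upper-left side in the top crop. The rack's ring side faces down (towards the robot). I'll fit poses from corner pixels in both views.

```bash
cat > fit.py <<'E'
from h import *
from scipy.optimize import least_squares
def fit(L,obs,x0,sz=None):
    # obs: list (cam, local idx pts Nx3, pix)
    def f(p):
        c,s=np.cos(p[2]),np.sin(p[2]);R=np.array([[c,-s,0],[s,c,0],[0,0,1]]);r=[]
        for cam,P,U in obs:
            r.append((proj(cam,np.array(P)@R.T+[p[0],p[1],0])-U).ravel())
        return np.concatenate(r)
    o=least_squares(f,x0,loss="soft_l1");return o.x,f(o.x)
E
python3 - <<'E'
from fit import *
def px(a,s,o):return np.array(a)/s+np.array(o)-0.5+0.5/s
b=[(.068,.045,.008),(.068,-.045,.008),(-.048,-.045,.008),(-.048,.045,.008)]
t=[(.032,.032,.04),(.032,-.032,.04),(-.032,-.032,.04),(-.032,.032,.04)]
T=px([(25,98),(172,25),(268,215),(118,290),(75,135),(182,83),(237,190),(125,248)],6,(252,179))
S=px([(20,200),(80,88),(268,135),(217,258),(88,160),(125,78),(237,103),(205,185)],300/64,(248,183))
J=[("top",b+t,T),("scene",b+t,S)]
for o in(J,J[:1],J[1:]):
    x,r=fit(0,o,[.6,.05,.4]);print("jig",np.round(x,4),np.abs(r).max().round(2))
rb=[(.04,.05,.008),(.04,-.05,.008),(-.04,-.05,.008),(-.04,.05,.008)]
Rt=px([(90,55),(262,130),(210,260),(35,190)],6,(188,213))
Rs=px([(55,160),(250,222),(90,275)],3.75,(208,242))
Q=[("top",rb,Rt),("scene",[rb[0],rb[2],rb[3]],Rs)]
for o in(Q,Q[:1],Q[1:]):
    x,r=fit(0,o,[.5,.25,-.4]);print("rack",np.round(x,4),np.abs(r).max().round(2))
x,r=fit(0,[("scene",[(0,.028,.167),(0,-.028,.167)],px([(83,38),(187,10)],3.75,(208,242)))],[.5,.25,-.4]);print("handles",x)
# axle: silhouettes by brightness
for c,p in(("scene",(391,180)),("top",(368,248))):
    im=cv2.imread(f"pics/{c}0.png");q,_=crop(im,p,50,300);cv2.imwrite(f"pics/a_{c}.png",q);print(_)
a=[cv2.imread(f"pics/a_{c}.png") for c in("scene","top")]
for p in((.473,-.233,.0),):
  for i,(c,o) in enumerate((("scene",(366,155)),("top",(343,223)))):
    for z,rr in((.034,.0265),(.054,.0195),(.084,.014),(0,.014)):
      th=np.linspace(0,6.28,40);P=np.c_[p[0]+rr*np.cos(th),p[1]+rr*np.sin(th),z+0*th]
      cv2.polylines(a[i],[np.int32(((proj(c,P)-o)+.5)*6)],True,(0,0,255),1)
cv2.imwrite("pics/a.png",np.hstack(a))
E
```

```text
jig [0.6057 0.0417 0.4744] 1.38
jig [0.6053 0.0404 0.468 ] 0.53
jig [0.6059 0.043  0.4803] 1.1
rack [ 0.5028  0.2468 -0.4075] 1.74
rack [ 0.5024  0.2445 -0.3732] 1.13
rack [ 0.5031  0.2477 -0.4201] 1.2
handles [ 0.5061878   0.24653311 -0.43086737]
(366, 155)
(343, 223)
```

View pics/a.png

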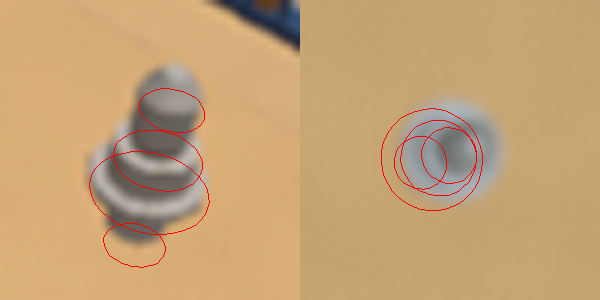

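Call:
step_arm([
  {"translation": [0,0,0],"roll": -0.124},
  {"translation": [0,0,0],"roll": -0.124},
  {"translation": [0,0,0],"roll": -0.124},
  {"translation": [0,0,0],"roll": -0.124},
  {"translation": [0,0,0],"roll": -0.124},
  {"translation": [0,0,0],"roll": -0.124},
  {"translation": [0,0,0],"roll": -0.124},
  {"translation": [0,0,0],"roll": -0.124},
  {"translation": [0,0,0],"roll": -0.124},
  {"translation": [0,0,0],"roll": -0.124},
  {"translation": [0,0,0],"roll": -0.124},
  {"translation": [0,0,0],"roll": -0.124},
  {"translation": [0,0,0],"roll": -0.124},
  {"translation": [0,0,0],"roll": -0.115},
  {"translation": [0,0,0],"roll": 0},
], fingers=1)

```text
time: 2.15
tool_pos: [0.1621, -0.4994, 0.2268]
tool_rot: [-3.142, 0.0, 2.045]
contact_force: [0.4, -0.4, -0.5]
opening: 0.092
grip_force: 0.0
```

Call:
step_arm([
  {"translation": [24.5,12.5,0],"roll": 0},
  {"translation": [24.5,12.5,0],"roll": 0},
  {"translation": [24.5,12.5,0],"roll": 0},
  {"translation": [24.5,12.5,0],"roll": 0},
  {"translation": [24.5,12.5,0],"roll": 0},
  {"translation": [24.5,12.5,0],"roll": 0},
  {"translation": [24.5,12.5,0],"roll": 0},
  {"translation": [24.5,12.5,0],"roll": 0},
  {"translation": [-11,30,0],"roll": 0},
  {"translation": [-11,30,0],"roll": 0},
  {"translation": [-11,30,0],"roll": 0},
  {"translation": [-11,30,0],"roll": 0},
  {"translation": [-11,30,0],"roll": 0},
  {"translation": [-11,30,0],"roll": 0},
  {"translation": [-11,30,0],"roll": 0},
  {"translation": [-11,30,0],"roll": 0},
])

```text
time: 3.48
tool_pos: [0.418, -0.2485, 0.2267]
tool_rot: [3.142, 0.0, 2.037]
contact_force: [0.2, -1.3, -0.0]
opening: 0.092
grip_force: 0.0
```

```bash
cat > sil.py <<'E'
from h import *
from scipy.optimize import minimize
PR=[(0,.014),(.028,.014),(.028,.0265),(.034,.0265),(.034,.0195),(.054,.0195),(.054,.0125),(.058,.0125),(.058,.014),(.084,.014),(.096,.006)]
th=np.linspace(0,2*np.pi,48)
def mask(c,x,y,z0,o,w,k=8):
    m=np.zeros((w*k,w*k),np.uint8)
    for (za,ra),(zb,rb) in zip(PR,PR[1:]):
        P=np.r_[np.c_[x+ra*np.cos(th),y+ra*np.sin(th),0*th+za+z0],np.c_[x+rb*np.cos(th),y+rb*np.sin(th),0*th+zb+z0]]
        q=((proj(c,P)-o+.5)*k).astype(np.float32);cv2.fillConvexPoly(m,np.int32(cv2.convexHull(q)),255)
    return cv2.resize(m,(w,w),interpolation=cv2.INTER_AREA)/255.
E
python3 - <<'E'
from sil import *
w=40;ob=[]
for c,p in(("scene",(391,180)),("top",(368,248))):
    o=np.array([p[0]-w//2,p[1]-w//2]);im=cv2.imread(f"pics/{c}0.png")[o[1]:o[1]+w,o[0]:o[0]+w].astype(float)
    s=(im[:,:,2]-im[:,:,0])  # R-B : table large, metal ~0
    t=np.median(s);A=np.clip(1-s/t,0,1);yy,xx=np.mgrid[:w,:w]; A[(xx-w/2)**2+(yy-w/2)**2>18**2]=0; ob.append((c,o,A))
for sel in(ob,ob[:1],ob[1:]):
    f=lambda p:sum(((mask(c,p[0],p[1],0,o,w)-A)**2).sum() for c,o,A in sel)
    best=min((minimize(f,[x,y],method="Nelder-Mead",options=dict(initial_simplex=[[x,y],[x+.006,y],[x,y+.006]],xatol=2e-4)) for x,y in((.479,-.242),)),key=lambda r:r.fun)
    print(best.x,best.fun)
E
```

```text
[ 0.47984763 -0.24307525] 32.18066639768652
[ 0.48052264 -0.24303067] 19.23006505911188
[ 0.47779447 -0.24349218] 4.376127372517634
```

Call:
step_arm([
  {"translation": [-7.7,19.2,0],"roll": 0},
  {"translation": [-7.7,19.2,0],"roll": 0},
  {"translation": [-7.7,19.2,0],"roll": 0},
  {"translation": [0,0,30],"roll": 0},
  {"translation": [0,0,0],"roll": 0},
  {"translation": [0,0,0],"roll": 0},
])

```text
time: 3.98
tool_pos: [0.4771, -0.2429, 0.1956]
tool_rot: [-3.139, -0.004, 2.039]
contact_force: [0.6, 0.8, -0.3]
opening: 0.092
grip_force: 0.0
```

Call:
step_arm([
  {"translation": [-1.4,2.7,24],"roll": 0},
  {"translation": [0,0,25],"roll": 0},
  {"translation": [0,0,25],"roll": 0},
  {"translation": [0,0,25],"roll": 0},
  {"translation": [0,0,25],"roll": 0},
  {"translation": [0,0,14],"roll": 0},
  {"translation": [0,0,0],"roll": 0},
  {"translation": [0,0,0],"roll": 0},
  {"translation": [0,0,0],"roll": 0},
])

```text
time: 4.73
tool_pos: [0.4819, -0.2445, 0.0606]
tool_rot: [3.14, 0.003, 2.04]
contact_force: [0.0, -0.7, -0.0]
opening: 0.0919
grip_force: 0.0
```

Call:
step_arm([
  {"translation": [0,0,0],"roll": 0},
  {"translation": [0,0,0],"roll": 0},
  {"translation": [0,0,0],"roll": 0},
  {"translation": [0,0,0],"roll": 0},
  {"translation": [0,0,0],"roll": 0},
  {"translation": [0,0,0],"roll": 0},
  {"translation": [0,0,0],"roll": 0},
  {"translation": [0,0,0],"roll": 0},
], fingers=0, grip_force=40)

```text
time: 5.4
tool_pos: [0.4811, -0.2436, 0.0587]
tool_rot: [-3.141, -0.0, 2.041]
contact_force: [0.2, 0.5, -0.2]
opening: 0.043
grip_force: 0.0
```

Call:
step_arm([
  {"translation": [0,0,0],"roll": 0},
  {"translation": [0,0,0],"roll": 0},
  {"translation": [0,0,0],"roll": 0},
  {"translation": [0,0,0],"roll": 0},
  {"translation": [0,0,0],"roll": 0},
  {"translation": [0,0,0],"roll": 0},
])

```text
time: 5.9
tool_pos: [0.4811, -0.2436, 0.0586]
tool_rot: [-3.141, -0.0, 2.041]
contact_force: [-0.8, -0.1, -0.6]
opening: 0.0271
grip_force: 40.0
```

Call:
step_arm([
  {"translation": [0,0,-10],"roll": 0},
  {"translation": [0,0,-20],"roll": 0},
  {"translation": [0,0,-25],"roll": 0},
  {"translation": [0,0,-25],"roll": 0},
  {"translation": [0,0,-10],"roll": 0},
  {"translation": [0,0,0],"roll": 0},
])

```text
time: 6.4
tool_pos: [0.4824, -0.2445, 0.1515]
tool_rot: [3.139, 0.005, 2.041]
contact_force: [1.7, 0.2, -3.1]
opening: 0.0271
grip_force: 40.0
```

Call:
step_arm([
  {"translation": [8,10,0],"roll": 0},
  {"translation": [16.5,20,0],"roll": 0},
  {"translation": [16.5,20,0],"roll": 0},
  {"translation": [16.5,20,0],"roll": 0},
  {"translation": [16.5,20,0],"roll": 0},
  {"translation": [16.5,20,0],"roll": 0},
  {"translation": [16.5,20,0],"roll": 0},
  {"translation": [16.5,20,0],"roll": 0},
  {"translation": [16.5,20,0],"roll": 0},
  {"translation": [16.5,20,0],"roll": 0},
  {"translation": [16.5,20,0],"roll": 0},
  {"translation": [16.5,20,0],"roll": 0},
  {"translation": [8,10,0],"roll": 0},
  {"translation": [0,0,0],"roll": 0},
  {"translation": [0,0,0],"roll": 0},
  {"translation": [0,0,0],"roll": 0},
])

```text
time: 7.73
tool_pos: [0.6048, 0.0405, 0.1477]
tool_rot: [-3.139, -0.001, 2.041]
contact_force: [0.2, -0.0, -2.3]
opening: 0.0272
grip_force: 40.0
```

```bash
python3 - <<'E'
from sil import *
s=observe();print(s["tool_pos"],s["tool_rot"]);x,y,z=s["tool_pos"];z0=z-.0587
R=[]
for c in("scene","top"):
    im=cv2.cvtColor(read_camera(c),cv2.COLOR_RGB2BGR);cv2.imwrite(f"pics/{c}1.png",im)
    ctr=np.int32(proj(c,[.6057,.0417,.06])[0]);w=70;o=ctr-w//2
    k=8;q=cv2.resize(im[o[1]:o[1]+w,o[0]:o[0]+w],None,fx=5.7,fy=5.7,interpolation=cv2.INTER_CUBIC)
    m=mask(c,x,y,z0,o,w);M=(cv2.resize(m,q.shape[1::-1])>.5).astype(np.uint8)
    cv2.drawContours(q,cv2.findContours(M,0,2)[0],-1,(0,0,255),1)
    t=np.linspace(0,6.28,40);P=np.c_[.6057+.0155*np.cos(t),.0417+.0155*np.sin(t),.04+0*t]
    cv2.polylines(q,[np.int32((proj(c,P)-o+.5)*5.7)],True,(255,255,0),1)
    for z,B in ((.04,[.032,.032,-.032,.032]),(.008,[.068,.045,-.048,.045])):
        a,b=np.cos(.472),np.sin(.472);C=[(B[0],B[1]),(B[0],-B[1]),(B[2],-B[3]),(B[2],B[3])]
        P=[(.6057+a*u-b*v,.0417+b*u+a*v,z) for u,v in C];cv2.polylines(q,[np.int32((proj(c,P)-o+.5)*5.7)],True,(0,255,0),1)
    R.append(q)
cv2.imwrite("pics/c2.png",np.hstack(R))
E
```

```text
[0.6048399  0.04049327 0.1476966 ] [-3.13944440e+00 -5.78508141e-04  2.04052897e+00]
```

View pics/c2.png

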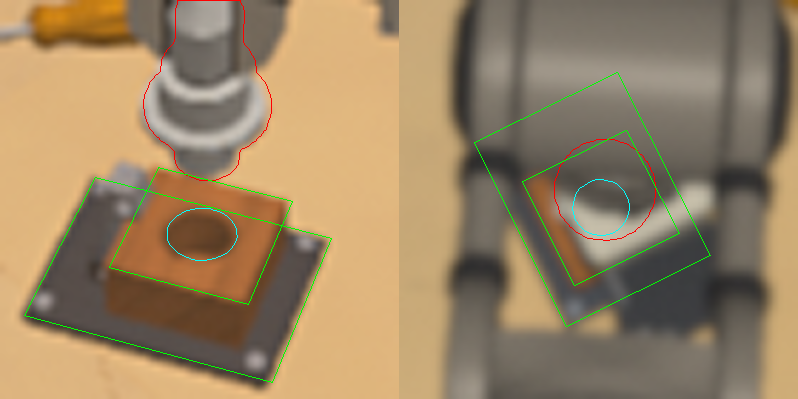

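The scene overlay agrees with the picture: bore at crop (202,235), and the axle silhouette is centred on it to within 1 mm. Lowering.

Call:
step_arm([
  {"translation": [0.4,1.3,8],"roll": 0},
  {"translation": [0,0,12],"roll": 0},
  {"translation": [0,0,12],"roll": 0},
  {"translation": [0,0,8],"roll": 0},
  {"translation": [0,0,0],"roll": 0},
  {"translation": [0,0,0],"roll": 0},
])

```text
time: 8.33
tool_pos: [0.6064, 0.0417, 0.1083]
tool_rot: [-3.141, -0.0, 2.04]
contact_force: [0.2, -0.0, -2.8]
opening: 0.0273
grip_force: 40.0
```

Call:
step_arm([
  {"translation": [0,0,4],"roll": 0},
  {"translation": [0,0,3],"roll": 0},
  {"translation": [0,0,3],"roll": 0},
  {"translation": [0,0,0],"roll": 0},
  {"translation": [0,0,0],"roll": 0},
])

```text
time: 8.75
tool_pos: [0.6066, 0.0421, 0.0986]
tool_rot: [-3.141, -0.0, 2.041]
contact_force: [-0.1, -0.1, -2.7]
opening: 0.0276
grip_force: 40.0
```

Call:
step_arm([
  {"translation": [0,0,2],"roll": 0},
  {"translation": [0,0,2],"roll": 0},
  {"translation": [0,0,2],"roll": 0},
  {"translation": [0,0,0],"roll": 0},
  {"translation": [0,0,0],"roll": 0},
])

```text
time: 9.17
tool_pos: [0.6067, 0.0419, 0.0925]
tool_rot: [-3.141, 0.0, 2.041]
contact_force: [0.7, -2.1, -3.6]
opening: 0.0272
grip_force: 40.0
```

Call:
step_arm([
  {"translation": [0,0,2],"roll": 0},
  {"translation": [0,0,2],"roll": 0},
  {"translation": [0,0,2],"roll": 0},
  {"translation": [0,0,0],"roll": 0},
  {"translation": [0,0,0],"roll": 0},
])

```text
time: 9.58
tool_pos: [0.6064, 0.0418, 0.0864]
tool_rot: [-3.141, 0.0, 2.041]
contact_force: [-2.1, -2.8, -2.7]
opening: 0.0272
grip_force: 40.0
```

Call:
step_arm([
  {"translation": [-0.2,-0.5,2],"roll": 0},
  {"translation": [0,0,2],"roll": 0},
  {"translation": [0,0,2],"roll": 0},
  {"translation": [0,0,2],"roll": 0},
  {"translation": [0,0,0],"roll": 0},
], grip_force=60)

```text
time: 10.0
tool_pos: [0.6062, 0.0416, 0.0781]
tool_rot: [-3.141, 0.0, 2.041]
contact_force: [-1.7, -2.5, -1.6]
opening: 0.0269
grip_force: 60.0
```

Call:
step_arm([
  {"translation": [0,0,2],"roll": 0},
  {"translation": [0,0,2],"roll": 0},
  {"translation": [0,0,2],"roll": 0},
  {"translation": [0,0,1],"roll": 0},
  {"translation": [0,0,0],"roll": 0},
  {"translation": [0,0,0],"roll": 0},
])

```text
time: 10.5
tool_pos: [0.6066, 0.0419, 0.0713]
tool_rot: [3.141, -0.0, 2.041]
contact_force: [1.5, -1.0, -4.1]
opening: 0.0273
grip_force: 60.0
```

Call:
step_arm([
  {"translation": [0,0,1],"roll": 0},
  {"translation": [0,0,1],"roll": 0},
  {"translation": [0,0,0],"roll": 0},
  {"translation": [0,0,0],"roll": 0},
])

```text
time: 10.83
tool_pos: [0.6067, 0.0417, 0.0708]
tool_rot: [3.14, 0.001, 2.041]
contact_force: [-3.0, -2.5, 5.2]
opening: 0.0272
grip_force: 60.0
```

Call:
step_arm([
  {"translation": [0,0,1],"roll": 0},
  {"translation": [0,0,1],"roll": 0},
  {"translation": [0,0,0],"roll": 0},
  {"translation": [0,0,0],"roll": 0},
])

```text
time: 11.17
tool_pos: [0.6067, 0.0416, 0.0707]
tool_rot: [3.14, 0.001, 2.041]
contact_force: [-6.7, -3.2, 18.0]
opening: 0.0273
grip_force: 60.0
```

```bash
python3 - <<'E'
from h import *
s=observe();print(s["tool_pos"],s["contact_force"])
im=cv2.cvtColor(read_camera("scene"),cv2.COLOR_RGB2BGR);cv2.imwrite("pics/scene2.png",im)
print([(d["at"],d["confidence"]) for d in search_frame("scene","axle")[:2]])
q,_=crop(im,np.int32(proj("scene",[.61,.04,.06])[0]),64,512);cv2.imwrite("pics/c3.png",q)
E
```

```text
[0.60669312 0.04156317 0.07068515] [-6.65310517 -3.20486338 18.0283074 ]
[([0.5935, 0.0566, 0.0639], 0.96)]
```

View pics/c3.png

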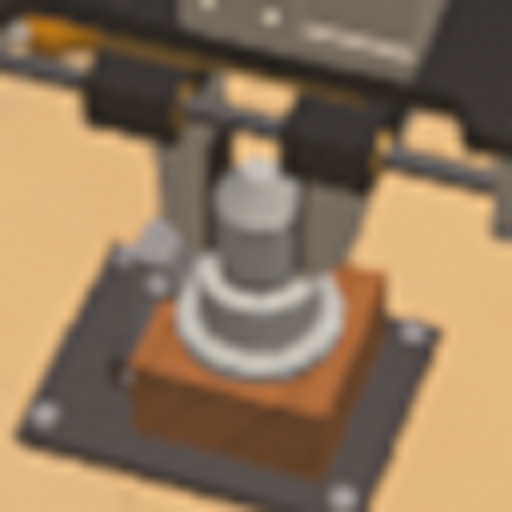

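The flange is seated on the block, and an 18 N push gives no further motion at origin height 12 mm. I'll relieve, release, rise and then check the jaw.

Call:
step_arm([
  {"translation": [0,0,-1.5],"roll": 0},
  {"translation": [0,0,-1.5],"roll": 0},
  {"translation": [0,0,0],"roll": 0},
])

```text
time: 11.52
tool_pos: [0.6066, 0.0417, 0.0708]
tool_rot: [3.141, 0.0, 2.041]
contact_force: [-0.5, -2.9, 2.4]
opening: 0.0268
grip_force: 60.0
```

Call:
step_arm([
  {"translation": [0,0,0],"roll": 0},
  {"translation": [0,0,0],"roll": 0},
  {"translation": [0,0,0],"roll": 0},
  {"translation": [0,0,0],"roll": 0},
  {"translation": [0,0,0],"roll": 0},
  {"translation": [0,0,0],"roll": 0},
  {"translation": [0,0,0],"roll": 0},
  {"translation": [0,0,-10],"roll": 0},
  {"translation": [0,0,-20],"roll": 0},
  {"translation": [0,0,-35],"roll": 0},
  {"translation": [0,0,-40],"roll": 0},
  {"translation": [0,0,-40],"roll": 0},
  {"translation": [0,0,-20],"roll": 0},
], fingers=1)

```text
time: 12.6
tool_pos: [0.6077, 0.0417, 0.2422]
tool_rot: [3.135, 0.004, 2.041]
contact_force: [0.6, -0.3, 0.3]
opening: 0.092
grip_force: 0.0
```

Call:
step_arm([
  {"translation": [12,0,0],"roll": 0},
  {"translation": [24,0,0],"roll": 0},
  {"translation": [25,0,0],"roll": 0},
  {"translation": [25,0,0],"roll": 0},
  {"translation": [25,0,0],"roll": 0},
  {"translation": [25,0,0],"roll": 0},
  {"translation": [25,0,0],"roll": 0},
  {"translation": [25,0,0],"roll": 0},
  {"translation": [24,0,0],"roll": 0},
  {"translation": [20,0,0],"roll": 0},
  {"translation": [0,0,0],"roll": -0.114},
  {"translation": [0,0,0],"roll": -0.114},
  {"translation": [0,0,0],"roll": -0.114},
  {"translation": [0,0,0],"roll": -0.114},
  {"translation": [0,0,0],"roll": -0.114},
  {"translation": [0,0,0],"roll": -0.11},
  {"translation": [0,0,0],"roll": 0},
  {"translation": [0,0,0],"roll": 0},
])

```text
time: 14.1
tool_pos: [0.5017, 0.2468, 0.2355]
tool_rot: [-3.141, -0.001, 2.718]
contact_force: [-0.1, 0.3, -0.2]
opening: 0.0917
grip_force: 0.0
```

```bash
python3 - <<'E'
from h import *
s=observe();print(s["tool_pos"],s["tool_rot"])
im=cv2.cvtColor(read_camera("scene"),cv2.COLOR_RGB2BGR);cv2.imwrite("pics/scene3.png",im)
R=[]
for p,w,th,pl in (((.606,.042),80,.474,0),((.503,.2468),100,-.42,1)):
    z=.05 if not pl else .09
    q,o=crop(im,np.int32(proj("scene",[*p,z])[0]),w,400);k=400/w
    c,sn=np.cos(th),np.sin(th)
    D=lambda L,col:cv2.polylines(q,[np.int32((proj("scene",[(p[0]+c*u-sn*v,p[1]+sn*u+c*v,zz) for u,v,zz in L])-o+.5)*k)],True,col,1)
    if pl:
        D([(0,.039,.08),(0,-.039,.08)],(0,255,0));D([(0,.032,.167),(0,.017,.097)],(0,255,0));D([(0,-.032,.167),(0,-.017,.097)],(0,255,0))
        D([(-.02,0,.0215),(0,0,.0215)],(0,0,255))
        D([(-.04,-.05,.008),(-.04,.05,.008),(.04,.05,.008),(.04,-.05,.008)],(255,255,0))
    else:
        D([(.023,-.006,.047),(.023,.006,.047),(.023,.006,.063),(.023,-.006,.063)],(0,255,0))
        t=np.linspace(0,6.28,40);D(list(zip(.0265*np.cos(t),.0265*np.sin(t),0*t+.046)),(0,0,255));D(list(zip(.014*np.cos(t),.014*np.sin(t),0*t+.096)),(0,0,255))
    R.append(q)
cv2.imwrite("pics/c4.png",np.hstack(R))
E
```

```text
[0.50165936 0.24684348 0.23546075] [-3.14110399e+00 -5.49112347e-04  2.71762106e+00]
```

View pics/c4.png

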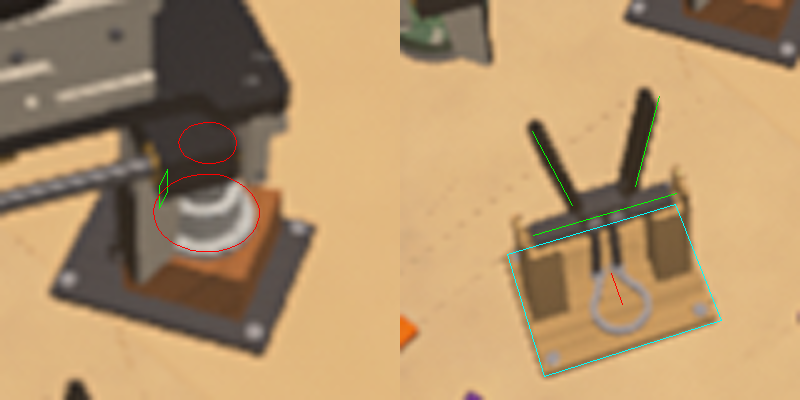

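Rack and pliers overlays match the picture to within about 2 mm (handle tops at crop (530,125) and (657,95)). Going down to the handles.

Call:
step_arm([
  {"translation": [-2.4,0.2,20],"roll": 0},
  {"translation": [0,0,20],"roll": 0},
  {"translation": [0,0,20],"roll": 0},
  {"translation": [0,0,20],"roll": 0},
  {"translation": [0,0,20],"roll": 0},
  {"translation": [0,0,15],"roll": 0},
  {"translation": [0,0,7],"roll": 0},
  {"translation": [0,0,0],"roll": 0},
  {"translation": [0,0,0],"roll": 0},
  {"translation": [0,0,0],"roll": 0},
])

```text
time: 14.98
tool_pos: [0.5051, 0.2462, 0.1148]
tool_rot: [3.14, 0.001, 2.72]
contact_force: [-0.5, -0.3, 0.7]
opening: 0.0919
grip_force: 0.0
```

Call:
step_arm([
  {"translation": [0,0,0],"roll": 0},
  {"translation": [0,0,0],"roll": 0},
  {"translation": [0,0,0],"roll": 0},
  {"translation": [0,0,0],"roll": 0},
  {"translation": [0,0,0],"roll": 0},
  {"translation": [0,0,0],"roll": 0},
  {"translation": [0,0,0],"roll": 0},
  {"translation": [0,0,0],"roll": 0},
  {"translation": [0,0,0],"roll": 0},
  {"translation": [0,0,0],"roll": 0},
], fingers=0, grip_force=25)

```text
time: 15.82
tool_pos: [0.5052, 0.2464, 0.1144]
tool_rot: [3.14, 0.002, 2.721]
contact_force: [1.6, 3.8, 6.2]
opening: 0.0309
grip_force: 25.0
```

Call:
step_arm([
  {"translation": [0,0,-4],"roll": 0},
  {"translation": [0,0,-8],"roll": 0},
  {"translation": [0,0,-12],"roll": 0},
  {"translation": [0,0,-16],"roll": 0},
  {"translation": [0,0,-20],"roll": 0},
  {"translation": [0,0,-20],"roll": 0},
  {"translation": [0,0,-20],"roll": 0},
  {"translation": [0,0,-20],"roll": 0},
  {"translation": [0,0,-6],"roll": 0},
  {"translation": [0,0,0],"roll": 0},
  {"translation": [0,0,0],"roll": 0},
  {"translation": [0,0,0],"roll": 0},
])

```text
time: 16.82
tool_pos: [0.5036, 0.2455, 0.238]
tool_rot: [-3.139, -0.002, 2.721]
contact_force: [0.1, 0.2, -2.7]
opening: 0.0311
grip_force: 25.0
```

```bash
python3 - <<'E'
from h import *
s=observe();print(s["time"],s["tool_pos"],s["tool_rot"],s["opening"],s["grip_force"],s["contact_force"])
im=cv2.cvtColor(read_camera("scene"),cv2.COLOR_RGB2BGR);cv2.imwrite("pics/scene4.png",im)
print([(np.round(d["at"],3),d["confidence"]) for d in search_frame("scene","ring_eye")[:4]])
R=[]
x,y,z=s["tool_pos"];z=z-.093;th=s["tool_rot"][2]-np.pi  # ring underside
for p,w,zz in (((.606,.042),70,.06),((x,y),90,z+.04)):
    q,o=crop(im,np.int32(proj("scene",[*p,zz])[0]),w,400);k=400/w
    t=np.linspace(0,6.28,40)
    if zz==.06:
        for r,h in((.0265,.046),(.0195,.066),(.014,.096)): cv2.polylines(q,[np.int32((proj("scene",np.c_[p[0]+r*np.cos(t),p[1]+r*np.sin(t),0*t+h])-o+.5)*k)],True,(0,0,255),1)
    else:
        e=np.array([x-.02*np.cos(th),y-.02*np.sin(th),z+.0015])
        cv2.polylines(q,[np.int32((proj("scene",np.c_[e[0]+.017*np.cos(t),e[1]+.017*np.sin(t),0*t+e[2]])-o+.5)*k)],True,(0,0,255),1)
        a=np.array([[x-np.sin(th)*v,y+np.cos(th)*v,z+.056] for v in(-.039,.039)]);cv2.polylines(q,[np.int32((proj("scene",a)-o+.5)*k)],True,(0,255,0),1)
    R.append(q)
cv2.imwrite("pics/c5.png",np.hstack(R))
E
```

```text
16.8167 [0.50357384 0.24553094 0.23800239] [-3.13915211e+00 -2.30224700e-03  2.72071395e+00] 0.031090802935529675 24.985693395137787 [ 0.1200516   0.1991582  -2.70155444]
[(array([0.359, 0.213, 0.07 ]), 0.84), (array([0.408, 0.376, 0.069]), 0.73), (array([0.493, 0.253, 0.205]), 0.61), (array([0.523, 0.386, 0.074]), 0.6)]
```

View pics/c5.png

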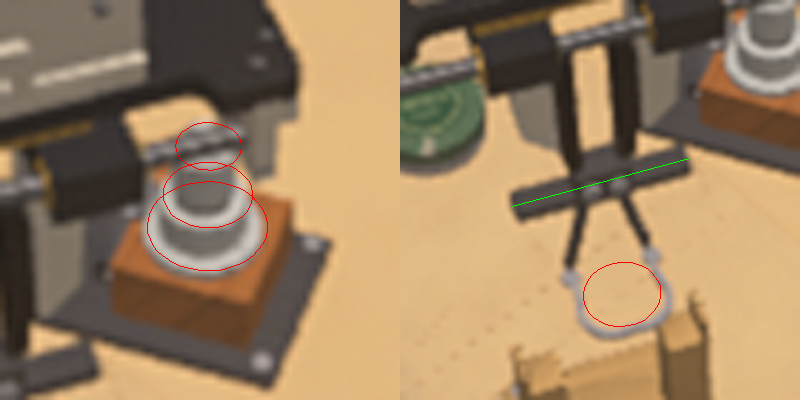

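The pliers are out, upright and spread (opening 31 mm), and the ring matches the overlay (inner circle centre about crop (622,297)). Moving above the axle.

Call:
step_arm([
  {"translation": [-7,-5,0],"roll": 0},
  {"translation": [-13,-9.5,0],"roll": 0},
  {"translation": [-16,-12,0],"roll": 0},
  {"translation": [-16,-12,0],"roll": 0},
  {"translation": [-16,-12,0],"roll": 0},
  {"translation": [-16,-12,0],"roll": 0},
  {"translation": [-16,-12,0],"roll": 0},
  {"translation": [-16,-12,0],"roll": 0},
  {"translation": [-16,-12,0],"roll": 0},
  {"translation": [-16,-12,0],"roll": 0},
  {"translation": [-16,-12,0],"roll": 0},
  {"translation": [-16,-12,0],"roll": 0},
  {"translation": [-11,-6,0],"roll": 0},
  {"translation": [-6,-3.5,0],"roll": 0},
  {"translation": [0,0,0],"roll": 0},
  {"translation": [0,0,0],"roll": 0},
  {"translation": [0,0,0],"roll": 0},
  {"translation": [0,0,0],"roll": 0},
])

```text
time: 18.42
tool_pos: [0.625, 0.0351, 0.2399]
tool_rot: [3.142, -0.0, 2.722]
contact_force: [0.5, -0.2, -1.9]
opening: 0.0312
grip_force: 25.0
```

```bash
cat > chk.py <<'E'
from h import *
import sys
s=observe();print(s["time"],s["tool_pos"],s["tool_rot"],s["opening"],s["grip_force"],s["contact_force"])
x,y,z=s["tool_pos"];z-=.093;th=s["tool_rot"][2]-np.pi
e=np.array([x-.02*np.cos(th),y-.02*np.sin(th),z+.0015]);d=np.array([.606,.042])-e[:2]
yw=s["tool_rot"][2];print("eye",e,"tool shift mm",1e3*(np.cos(yw)*d[0]+np.sin(yw)*d[1]),1e3*(np.sin(yw)*d[0]-np.cos(yw)*d[1]))
t=np.linspace(0,6.28,40);R=[]
for c,w in(("scene",64),("top",48)):
    im=cv2.cvtColor(read_camera(c),cv2.COLOR_RGB2BGR);cv2.imwrite(f"pics/{c}{sys.argv[1]}.png",im)
    q,o=crop(im,np.int32(proj(c,[.606,.042,.08])[0]),w,400);k=400/w
    C=lambda p,r,h,col:cv2.polylines(q,[np.int32((proj(c,np.c_[p[0]+r*np.cos(t),p[1]+r*np.sin(t),0*t+h])-o+.5)*k)],True,col,1)
    C(e,.017,e[2],(0,0,255))
    for r,h in((.0265,.046),(.0195,.066),(.014,.096)):C((.606,.042),r,h,(255,255,0))
    R.append(q)
cv2.imwrite(f"pics/k{sys.argv[1]}.png",np.hstack(R))
E
python3 chk.py 5
```

```text
18.4167 [0.62500775 0.03505427 0.23985077] [ 3.14150005e+00 -1.56420967e-04  2.72202515e+00] 0.0311622704317414 24.98587131500244 [ 0.45776999 -0.15872857 -1.9272494 ]
eye [0.60674245 0.04320158 0.14835077] tool shift mm 0.18857050676149562 -1.3998082453136742
```

View pics/k5.png

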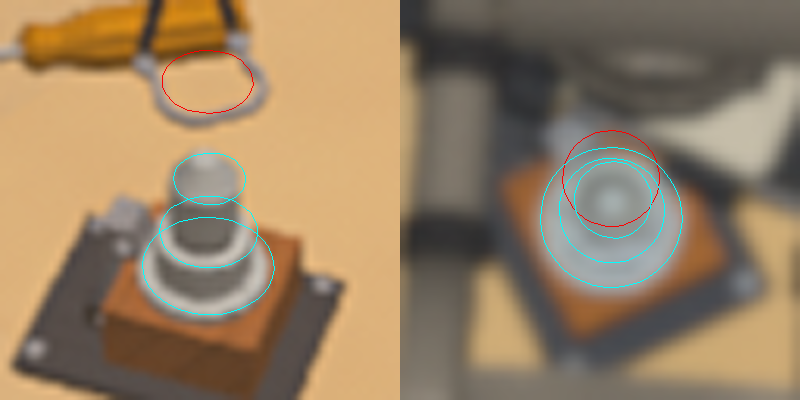

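Scene and top overlays agree. The ring is centred above the nose, the flange circle matches, and the jaw at scene crop (125,212) sits where it did when shut at the start. Lowering.

Call:
step_arm([
  {"translation": [0,-1,6],"roll": 0},
  {"translation": [0,0,10],"roll": 0},
  {"translation": [0,0,10],"roll": 0},
  {"translation": [0,0,8],"roll": 0},
  {"translation": [0,0,5],"roll": 0},
  {"translation": [0,0,5],"roll": 0},
  {"translation": [0,0,0],"roll": 0},
  {"translation": [0,0,0],"roll": 0},
])

```text
time: 19.18
tool_pos: [0.625, 0.0331, 0.1954]
tool_rot: [-3.141, -0.0, 2.721]
contact_force: [0.4, 0.7, -2.3]
opening: 0.0313
grip_force: 25.0
```

Call:
step_arm([
  {"translation": [0,0,3],"roll": 0},
  {"translation": [0,0,3],"roll": 0},
  {"translation": [0,0,3],"roll": 0},
  {"translation": [0,0,3],"roll": 0},
  {"translation": [0,0,3],"roll": 0},
  {"translation": [0,0,0],"roll": 0},
  {"translation": [0,0,0],"roll": 0},
])

```text
time: 19.77
tool_pos: [0.6249, 0.0331, 0.1804]
tool_rot: [-3.141, -0.0, 2.721]
contact_force: [0.6, -0.6, -1.9]
opening: 0.0311
grip_force: 25.0
```

```bash
python3 chk.py 6
```

```text
19.7667 [0.62490647 0.03313014 0.18044276] [-3.14134623e+00 -4.01074288e-04  2.72084179e+00] 0.031075322579351257 24.98584359884262 [ 0.58033319 -0.56698422 -1.94968563]
eye [0.60665082 0.04129906 0.08894276] tool shift mm 0.8803576968279108 0.3739812487279383
```

View pics/k6.png

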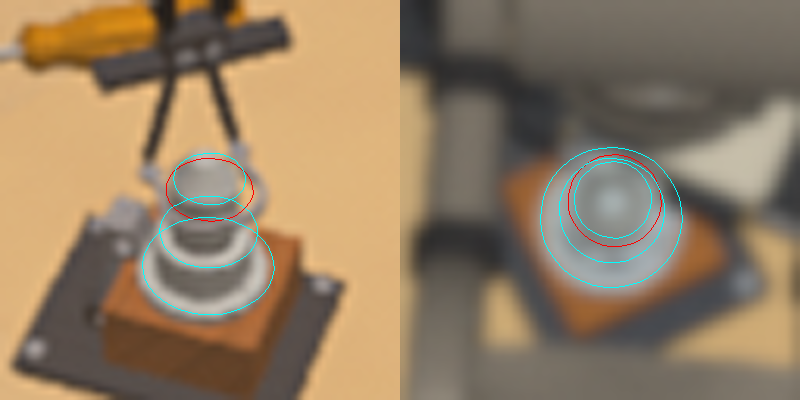

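The ring is round the nose (scene crop (210,190)) with no side force. Lowering to the collar.

Call:
step_arm([
  {"translation": [0.4,0,3],"roll": 0},
  {"translation": [0,0,3],"roll": 0},
  {"translation": [0,0,3],"roll": 0},
  {"translation": [0,0,3],"roll": 0},
  {"translation": [0,0,3],"roll": 0},
  {"translation": [0,0,0],"roll": 0},
  {"translation": [0,0,0],"roll": 0},
])

```text
time: 20.45
tool_pos: [0.6245, 0.0333, 0.1654]
tool_rot: [-3.141, -0.0, 2.721]
contact_force: [1.0, -0.5, -2.1]
opening: 0.0311
grip_force: 25.0
```

Call:
step_arm([
  {"translation": [0,0,1.5],"roll": 0},
  {"translation": [0,0,1.5],"roll": 0},
  {"translation": [0,0,1],"roll": 0},
  {"translation": [0,0,0],"roll": 0},
  {"translation": [0,0,0],"roll": 0},
])

```text
time: 20.87
tool_pos: [0.6246, 0.0333, 0.1617]
tool_rot: [-3.142, 0.0, 2.721]
contact_force: [-0.9, 0.0, -2.3]
opening: 0.0312
grip_force: 25.0
```

Continue in 1 mm steps until light contact.

Call:
step_arm([
  {"translation": [0,0,1],"roll": 0},
  {"translation": [0,0,0.5],"roll": 0},
  {"translation": [0,0,0],"roll": 0},
  {"translation": [0,0,0],"roll": 0},
])

```text
time: 21.2
tool_pos: [0.6248, 0.0332, 0.1605]
tool_rot: [3.142, 0.001, 2.721]
contact_force: [0.9, 0.1, -0.9]
opening: 0.0313
grip_force: 25.0
```

Call:
step_arm([
  {"translation": [0,0,0.7],"roll": 0},
  {"translation": [0,0,0.5],"roll": 0},
  {"translation": [0,0,0],"roll": 0},
  {"translation": [0,0,0],"roll": 0},
])

```text
time: 21.53
tool_pos: [0.6252, 0.0331, 0.1602]
tool_rot: [3.141, 0.002, 2.721]
contact_force: [0.3, -1.5, 6.4]
opening: 0.0309
grip_force: 25.0
```

Call:
step_arm([
  {"translation": [0,0,-0.5],"roll": 0},
  {"translation": [0,0,0],"roll": 0},
  {"translation": [0,0,0],"roll": 0},
  {"translation": [0,0,0],"roll": 0},
])

```text
time: 21.87
tool_pos: [0.6251, 0.0331, 0.1602]
tool_rot: [3.141, 0.002, 2.721]
contact_force: [1.0, -0.2, 5.1]
opening: 0.0312
grip_force: 25.0
```

```bash
python3 -c "
from cell import *
s=observe();print(s['tool_pos'],s['contact_force'],s['opening'],s['grip_force']);print(hand_in())"
```

```text
[0.62512987 0.03314998 0.16024063] [ 1.00576983 -0.17545527  5.11374811] 0.03123599195789921 25.010114908218384
the job is handed in; nothing more can be done
None
```

I handed the job in at about 22 s: the axle is pushed home, the jaw looked shut in the camera picture, and the spread ring is resting on the collar at the groove with the pliers held squeezed and upright; `hand_in` returned no verdict.

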